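Wind the belt tensioner to its stop and hold it

ROBOT

A 6-joint arm with a two-finger parallel gripper is mounted at the origin on a cart in front of the work surface, level with it; the furniture and walls round the work are solid. World frame = base frame: x ahead of the robot, y to its left, z up, the work surface at z = 0. Lengths are in m, angles in rad, forces in N, time in s.
With the tool pointing down it reaches from about 0.275 to 0.725 m from the base axis. Payload 15.9 kg.
Tool frame: the origin (TCP) lies midway between the tips of the shut fingers; the grasp point (between the pads) lies 19 mm behind it; z points along the fingers, y is the direction in which the jaws open and shut (so a half turn about z gives the same grasp; the last joint's range is limited). The gripper opens to 85 mm and grips with 20 to 120 N. Pads are 22 mm wide; open, the fingers measure 114 mm over their backs; the gripper's body (76 mm by 85 mm) begins 54 mm behind the grasp point. The pads swing forward as they close: fully open they stand 13 mm farther back than shut.
Start: joints at [-1.174, 0.213, -0.034, 1.323, 0, 1.571], TCP at [0.193, -0.461, 0.231] pointing down, gripper open.
Joint ranges: [-2.98, 2.98], [-0.74, 1.72], [-1.14, 1.35], [-2.1, 2.04], [-1.57, 1.44], [-3.14, 3.14]. Speed limits (rad/s): [1.89, 1.89, 2.39, 2.57, 3.14, 3.14].

INTERFACE

Orientations are given as a unit quaternion [w, x, y, z].
In Python, from plant import r, imaging gives the robot as it stands.
- The arm moves only by the shell command python3 -m jog 'ROWS' [OPENING] [FORCE]. ROWS is JSON, a list that holds one entry, the list of rows, each a list of 4 numbers: the shift along the tool's x, y, z in cm, then the turn about the tool's z in rad. In form: [[[x, y, z, yaw], ...]]. A call has 1 to 10 rows; each row shifts and turns the pose as measured when the row begins, along the tool's axes as they then stand; what a row does not reach is not made up. A row lasts 1/10 s, in which the tool goes at most 50 mm and 8.59 degrees, less where a joint would pass 70% of its speed; a pose out of reach is approached as far as the arm can. A call with a gripper value outside its range is refused whole. OPENING is the opening, from 0 (shut) to 1 (fully open), set as the call begins (- or left out, the last holds). The fingers move at their own pace and stop on an object; FORCE is the grip in N (left out, the last holds). Time passes only in rows, so rows that do not move let the fingers close. It gives the time, the measured TCP pose, the force and the opening at its end, in the units of the state.
- r.sense(): the state, without advancing time (a new reading comes with each control period).
- imaging.grab_frame(name): name is "side" or "top"; returns the picture (400x640x3 uint8, blue, green, red); there is no depth.
- imaging.camera_model(name): a dict with "camera_matrix" (3x3 intrinsics, pixels), "D" ([k1, k2, p1, p2, k3] as OpenCV has them; the pictures are not rectified), "xyz" and "orientation" of the camera in the world. Camera axes: x right, y down, z forward; pixel columns grow to the right and rows downward; lengths in m; the calibration is good to about 2 mm. A picture is of the moment at which its call begins. camera_model takes no time and is no camera call.
- r.finish_job(): hands the job in, once; it reports no verdict.
The state is a dict: "clock": time; "joint_pos": joint angles; "qvel": joint speeds; "effort": joint torques, N m; "ee_pos": TCP position; "eef_rot": TCP orientation; "force": force on the tool from outside, world axes, zero at the start; "moment": the same for the moment, N m; "finger_gap": finger opening in m.
Only numpy, scipy, OpenCV 4.12 (cv2) and the standard library are available. Lean on these libraries where they do the work, as an engineer would, in place of code of your own. Each camera call takes 0.05 s, during which the arm holds its last target. There are 200 camera calls.

TASK

The belt tensioner on the metal plate is blocked by an orange collar on its stop post. Lift the collar up off the post and set it down, without dropping it, in the blue tray; then swing the spring-loaded blue arm by its black upright pin as far as it goes, to the bare post, and finish while still holding it there with the fingers. Leave the stopwatch, the tin and the white pin where they are.

Things in the scene. Friction and masses are not known exactly. Their poses are not given: they have to be found in the camera images.
- tensioner: Fixed aluminium plate 150 x 160 x 10 mm that carries the tensioner; origin at the centre of its underside on the bench, z up. In its frame the arm's pivot (steel and grey hub, 50 mm high) stands at x 30, y -50 mm, and the stop post at x 46, y 14 mm.
- post_top (a point): Top of the steel stop post, 10 mm diameter, 60 mm above the bench (50 mm above the plate).
- pivot_axis (a point): Point on the vertical axis of the arm's pivot, 60 mm above the bench.
- grip_pin (a point): Point on the black upright grip pin (14 mm diameter, red band near its top) at the free end of the blue arm, 60 mm above the bench; the pin's free part goes from 32 to 78 mm above the bench. It lies 115 mm from the pivot axis and moves with the arm. The arm bar is 16 mm wide, from 22 to 32 mm above the bench; a roller hangs under its end.
- tension_arm (a joint): Swing of the blue arm about its vertical pivot, rad: 0 at rest, growing clockwise as seen from above, toward the stop post; 1.10 at the stop (arm against the bare post). With the collar on the post the arm jams at about 0.85. A spring drives it back to 0: about 4 N at the pin to start, 9 N at the stop; let go, it flies back.
- collar_centre (a point): Centre of the orange plastic collar: outer diameter 40 mm, bore 17 mm, 40 mm tall, about 60 g (hidden changes up to 40%). It stands loosely round the stop post on the plate, its underside 10 mm above the bench and its top 50 mm; it must rise more than 50 mm to clear the post. Its z axis is its bore.
- blue_tray: Loose blue parts tray, inside 86 (x) by 126 (y) mm, outside 96 x 136 mm, walls 26 mm high, floor 2 mm thick; empty. Origin at the centre of its underside; it and the tensioner may change sides.
- stopwatch: Grey stopwatch, 50 x 62 x 19 mm, lying loose behind the work; origin at the centre of its underside. To be left alone.
- screw_tin: Round white lidded tin, 64 mm diameter, 25 mm high, loose behind the work; origin at the centre of its underside. To be left alone.
- white_pin: White plastic pin, 15 mm diameter, 26 mm high, standing loose behind the work; origin at the centre of its underside. To be left alone.
Things that resemble listed ones, but are neither listed nor needed, are in the scene too. Of the things shaped like the part that bears collar_centre, the orange one is meant.

How it is judged:
By the outcome, as a careful person would: the job done as asked, in the order asked, and still so for the second after the job is handed in, while the arm keeps its last pose, push and grip.
It also fails if it takes over 48 s, if anything falls off the work surface, if the arm or the gripper's body presses on something with over 40 N, if the wrist force passes 120 N, or if a joint passes its speed limit or range.

## Working session

There is one attempt and no reset: what is moved stays moved. The work goes in short steps, Python scripts to look and compute and a shell command to move; the robot and the scene stay as the last step left them, time stands still between calls to the robot, and variables do not carry over. Pictures are saved under pics/ and viewed, about 8 in all and at most 12, crops included, and the job is handed in when it is done.

```bash
ls; mkdir -p pics; python3 - <<'E'
from plant import r, imaging
import cv2
for n in("top","side"):
    cv2.imwrite(f"pics/{n}0.png",imaging.grab_frame(n)); print(imaging.camera_model(n))
s=r.sense(); print(s)
E
```

```text
pics
{'camera_matrix': array([[406.39735418,   0.        , 320.79577884],
       [  0.        , 406.39735418, 205.72772565],
       [  0.        ,   0.        ,   1.        ]]), 'D': array([-0.07947706,  0.        ,  0.        ,  0.        ,  0.        ]), 'xyz': array([0.41785678, 0.08171186, 0.89813774]), 'orientation': array([-0.05717073,  0.71148209, -0.6960975 ,  0.07728528])}
{'camera_matrix': array([[431.78942471,   0.        , 318.16480236],
       [  0.        , 431.78942471, 211.56471926],
       [  0.        ,   0.        ,   1.        ]]), 'D': array([0.00956926, 0.        , 0.        , 0.        , 0.        ]), 'xyz': array([0.59960496, 0.8447692 , 0.45869748]), 'orientation': array([-0.01608875,  0.01720136,  0.85568175, -0.51696616])}
{'clock': 0.1, 'joint_pos': array([-1.17400498e+00,  2.13309761e-01, -3.49864911e-02,  1.32350877e+00,
        2.01382054e-05,  1.57078428e+00]), 'qvel': array([-8.70943016e-06, -8.18467176e-04,  2.04853785e-03,  5.24411826e-04,
       -7.15069251e-04, -1.12692737e-03]), 'effort': array([-2.38349938e-03, -6.87257552e+01,  4.87801731e+01,  1.25789561e-02,
       -1.30906897e-04,  2.21679869e-05]), 'ee_pos': array([ 0.19311673, -0.46086494,  0.23086816]), 'eef_rot': array([-4.96441632e-04,  9.80382736e-01,  1.97102604e-01, -8.95311185e-05]), 'force': array([-0.91551281,  0.00511931,  0.19753409]), 'moment': array([ 0.01260386, -0.00574735, -0.04083338]), 'finger_gap': 0.08544605748281983}
```

View pics/top0.png

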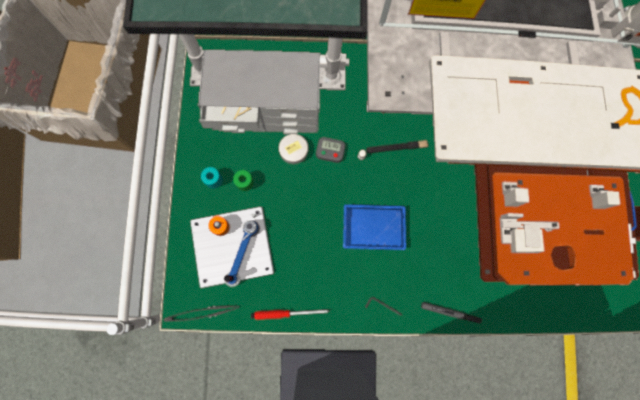

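View pics/side0.png

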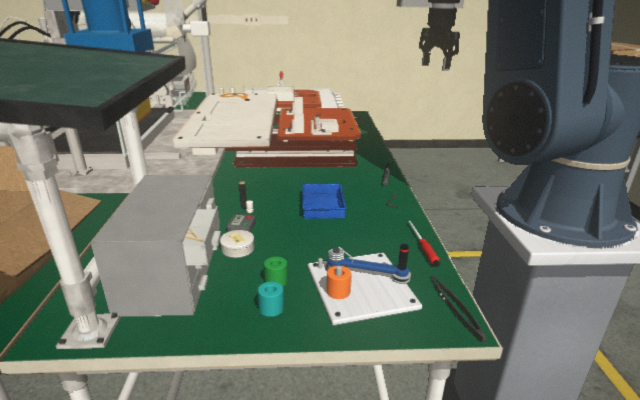

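Top view: the orange collar is at (218,226) on the plate centred near (232,247). Look-alikes for the collar are the teal ring (210,176) and the green ring (242,179), so I choose the orange one. The blue tray is at (375,227), the hub at (250,227), and the pin at about (233,278). Side view: collar (339,283), pin (404,258), tray (323,200).

```bash
cat > h.py <<'E'
import cv2, numpy as np
from plant import r, imaging
from scipy.spatial.transform import Rotation as R
def rot(q): return R.from_quat([q[1],q[2],q[3],q[0]]).as_matrix()
def ray(n,uv):
    m=imaging.camera_model(n); p=cv2.undistortPoints(np.array(uv,float).reshape(-1,1,2),m["camera_matrix"],m["D"]).reshape(-1,2)
    return m["xyz"], (rot(m["orientation"])@np.c_[p,np.ones(len(p))].T).T
def onz(n,uv,z):
    o,d=ray(n,uv); return o+d*((z-o[2])/d[:,2])[:,None]
def proj(n,X):
    m=imaging.camera_model(n); M=rot(m["orientation"]); 
    return cv2.projectPoints(np.array(X,float).reshape(-1,1,3),cv2.Rodrigues(M.T)[0],-M.T@m["xyz"],m["camera_matrix"],m["D"])[0].reshape(-1,2)
def tri(a,b):  # top px, side px -> point, gap
    o1,d1=ray("top",[a]);o2,d2=ray("side",[b]);A=np.c_[d1[0],-d2[0]];t=np.linalg.lstsq(A,o2-o1,rcond=None)[0]
    p,q=o1+t[0]*d1[0],o2+t[1]*d2[0]; return (p+q)/2,np.linalg.norm(p-q)
def blob(im,lo,hi,box):
    m=cv2.inRange(cv2.cvtColor(im,cv2.COLOR_BGR2HSV),lo,hi); k=np.zeros_like(m); x0,y0,x1,y1=box; k[y0:y1,x0:x1]=m[y0:y1,x0:x1]
    c=max(cv2.findContours(k,cv2.RETR_EXTERNAL,cv2.CHAIN_APPROX_NONE)[0],key=cv2.contourArea); return c
E
python3 - <<'E'
from h import *
t=cv2.imread("pics/top0.png");s=cv2.imread("pics/side0.png")
c=blob(t,(5,150,120),(20,255,255),(190,205,240,245)); print("collar top",cv2.boundingRect(c),cv2.minEnclosingCircle(c))
cs=blob(s,(2,150,100),(20,255,255),(310,255,360,305)); print("collar side",cv2.boundingRect(cs))
u=cv2.minEnclosingCircle(c)[0]; print("collar xy@50,30",onz("top",[u],.05),onz("top",[u],.03))
p=blob(t,(0,0,150),(180,60,255),(180,200,280,295)); pr=cv2.minAreaRect(cv2.convexHull(p)); print("plate",pr, onz("top",cv2.boxPoints(pr),.01))
b=blob(t,(100,120,40),(125,255,255),(330,195,420,260)); br=cv2.minAreaRect(b); print("tray",br,onz("top",cv2.boxPoints(br),.026), onz("top",cv2.boxPoints(br),.026).mean(0))
a=cv2.resize(t[195:300,180:285],None,fx=5,fy=5,interpolation=2); b=cv2.resize(s[230:330,300:430],None,fx=5,fy=5,interpolation=2)[:,:650]
h=max(a.shape[0],b.shape[0]); a=cv2.copyMakeBorder(a,0,h-a.shape[0],0,0,0);b=cv2.copyMakeBorder(b,0,h-b.shape[0],0,0,0)
o=np.hstack([a,b]); cv2.imwrite("pics/crop0.png",cv2.resize(o,None,fx=.67,fy=.67,interpolation=cv2.INTER_AREA)); print(o.shape)
E
```

```text
collar top (209, 216, 19, 19) ((218.3076934814453, 225.3076934814453), 9.8780517578125)
collar side (327, 266, 24, 33)
collar xy@50,30 [[0.53442277 0.27365489 0.05      ]] [[0.53717152 0.27818111 0.03      ]]
plate ((230.56398010253906, 248.8520050048828), (73.25360107421875, 74.68468475341797), 79.69515228271484) [[0.55109865 0.35240416 0.01      ]
 [0.58515811 0.19125668 0.01      ]
 [0.42801491 0.1560174  0.01      ]
 [0.39570209 0.31249343 0.01      ]]
tray ((374.5, 227.0), (44.0, 63.0), 90.0) [[ 0.58912998  0.00975598  0.026     ]
 [ 0.59260746 -0.1298512   0.026     ]
 [ 0.49546    -0.12797546  0.026     ]
 [ 0.49282299  0.00888372  0.026     ]] [ 0.54250511 -0.05979674  0.026     ]
(525, 1175, 3)
```

View pics/crop0.png

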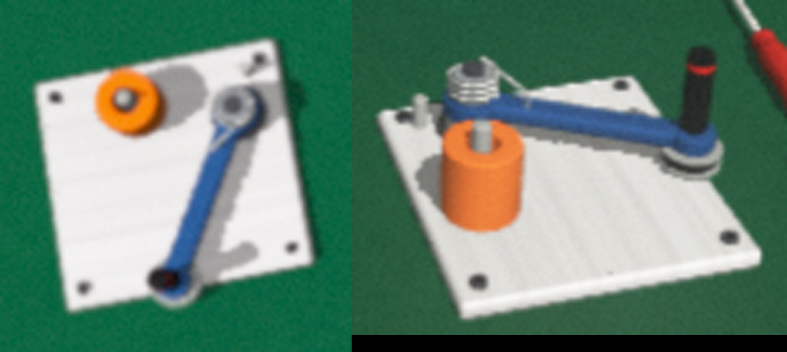

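The crop confirms the orange collar round the steel post, at crop (125,97), touching no decoy. The hub is at crop (235,104), and the pin with its red band at (155,280) in the top half and (701,50) in the side half.

```bash
python3 - <<'E'
from h import *
np.set_printoptions(precision=4,suppress=True)
print("post",tri((217.3,224),(338.8,267)), onz("top",[(217.3,224)],.06))
print("hub",tri((250.1,226),(441,251)), onz("top",[(250.1,226)],.05))
t=cv2.imread("pics/top0.png");s=cv2.imread("pics/side0.png")
h=onz("top",[(250.1,226)],.05)[0];p=onz("top",[(217.3,224)],.06)[0]
v=(p-h)[:2]; print("dist",np.linalg.norm(v),"plate yaw",np.arctan2(v[1],v[0])-np.arctan2(64,16))
print("pintop",tri((225.4,278.3),(404.2,245)),onz("top",[(225.4,278.3)],.078))
m=blob(s,(0,0,0),(180,255,60),(392,238,415,275)); print("pin side bbox",cv2.boundingRect(m))
cs=blob(s,(2,150,100),(20,255,255),(310,255,360,305))
for z in(.01,.03,.05):
  for y in(.26,.265,.27,.275,.28): pass
# collar axis through side: bbox centre col vs projected candidates
P=[(.534,.274,.05),(.534,.274,.01),(.54,.274,.05),(.534,.28,.05)]
print(proj("side",P),proj("top",P))
q=r.sense(); print(rot(q["eef_rot"]))
E
```

```text
post (array([0.5361, 0.2742, 0.0575]), np.float64(0.00010421467143678665)) [[0.5357 0.2737 0.06  ]]
hub (array([0.4503, 0.2351, 0.0876]), np.float64(0.17178113390687422)) [[0.5346 0.2067 0.05  ]]
dist 0.0669593755135081 plate yaw 0.2284339200305452
pintop (array([0.4253, 0.2462, 0.0794]), np.float64(0.0013326619500640987)) [[0.4247 0.2466 0.078 ]]
pin side bbox (398, 251, 10, 19)
[[339.9866 270.7553]
 [339.1877 290.5807]
 [336.2834 270.8255]
 [340.3266 272.9497]] [[218.1312 225.5028]
 [222.0805 228.0746]
 [218.3154 222.6783]
 [215.2889 225.4312]]
[[ 0.9223  0.3865 -0.0004]
 [ 0.3865 -0.9223  0.0009]
 [ 0.     -0.001  -1.    ]]
```

```bash
python3 -m jog '[[[0,0,0,-0.149],[0,0,0,-0.149],[0,0,0,-0.149],[0,0,0,-0.149],[0,0,0,-0.149],[0,0,0,-0.149],[0,0,0,-0.149],[0,0,0,-0.14]]]' 1 40
```

```text
clock: 0.9
ee_pos: [0.1925, -0.4594, 0.2284]
eef_rot: [-0.003, 0.698, 0.716, 0.001]
force: [-0.6, -0.3, -0.4]
finger_gap: 0.0857
```

```bash
python3 -m jog '[[[4.3,2,0,0],[4.3,2,0,0],[4.3,2,0,0],[4.3,2,0,0],[4.3,2,0,0],[4.3,2,0,0],[4.3,2,0,0],[4.3,2,0,0],[4.3,2,0,0],[4.3,2,0,0]]]' 1 40
```

```text
clock: 1.9
ee_pos: [0.3789, -0.0138, 0.2284]
eef_rot: [-0.004, 0.698, 0.716, 0.002]
force: [1.4, -0.9, -0.1]
finger_gap: 0.0852
```

```bash
python3 -m jog '[[[4,2.2,1,0],[4,2.2,1,0],[4,2.2,1,0],[4,2.2,1,0],[4,2.2,1,0],[4,2.2,1,0],[3.5,2,1,0.02],[1,1.5,1,0],[0,0,0,0]]]' 1 40; python3 - <<'E'
from h import *
s=r.sense();M=rot(s["eef_rot"]); print(s["ee_pos"],M[:,1],M[:,2], 100*M.T@(np.array([.535,.2745,.10])-s["ee_pos"]))
E
```

```text
clock: 2.8
ee_pos: [0.5413, 0.2959, 0.1437]
eef_rot: [-0.004, 0.703, 0.712, 0.001]
force: [-0.6, -0.5, -0.5]
finger_gap: 0.0854
[0.54133181 0.29592587 0.14365288] [ 0.99990528  0.01284318 -0.004949  ] [-0.00503154  0.00640236 -0.99996685] [-2.16248265 -0.63903445  4.35461146]
```

```bash
python3 -m jog '[[[-2.1,-0.6,2,0],[0,0,1,0],[0,0,0,0]]]' 1 40; python3 - <<'E'
from h import *
s=r.sense();M=rot(s["eef_rot"]); print(100*M.T@(np.array([.535,.2745,.014])-s["ee_pos"]))
t=imaging.grab_frame("top");q=imaging.grab_frame("side")
a=cv2.resize(t[185:305,170:290],None,fx=3.3,fy=3.3);b=cv2.resize(q[200:320,270:390],None,fx=3.3,fy=3.3)
cv2.imwrite("pics/pre.png",np.hstack([a,b]))
E
```

```text
clock: 3.1
ee_pos: [0.5345, 0.2745, 0.1119]
eef_rot: [-0.004, 0.702, 0.712, -0.0]
force: [-0.2, 1.0, 0.0]
finger_gap: 0.0857
[-0.05585534  0.11774461  9.78870319]
```

View pics/pre.png

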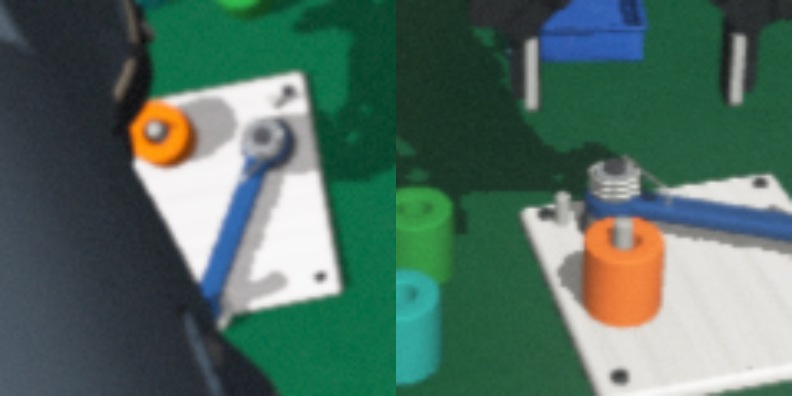

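Both fingers straddle the collar symmetrically: side crop 530 and 735, with the collar at 623 and the predicted centreline at 631. The descent is clear.

```bash
python3 -m jog '[[[0,0.1,3,0],[0,0,3,0],[0,0,2,0],[0,0,1.2,0],[0,0,0.4,0],[0,0,0,0]]]' 1 40; python3 -m jog '[[[0,0,0,0],[0,0,0,0],[0,0,0,0],[0,0,0,0],[0,0,0,0],[0,0,0,0],[0,0,0,0]]]' 0 40
```

```text
clock: 3.8
ee_pos: [0.54, 0.2785, 0.021]
eef_rot: [-0.003, 0.702, 0.712, 0.005]
force: [0.2, -0.4, 0.4]
finger_gap: 0.0854
clock: 4.5
ee_pos: [0.5401, 0.2795, 0.0252]
eef_rot: [-0.003, 0.702, 0.712, 0.007]
force: [-1.0, 0.3, -1.4]
finger_gap: 0.0388
```

Drift left the grip high and 5 mm off along the pad, so I'll regrasp lower.

```bash
python3 -m jog '[[[0,0,0,0],[0,0,0,0],[0,0,0,0],[-0.5,-0.4,0.5,0],[0,0,0.5,0],[0,0,0.4,0]]]' 1 40; python3 - <<'E'
from h import *
s=r.sense();M=rot(s["eef_rot"]); print(s["finger_gap"],100*M.T@(np.array([.535,.2745,.014])-s["ee_pos"]))
E
```

```text
clock: 5.1
ee_pos: [0.537, 0.2744, 0.0109]
eef_rot: [-0.002, 0.702, 0.712, 0.008]
force: [-0.4, -0.6, -0.5]
finger_gap: 0.0852
0.08516981102995687 [ 0.01956165 -0.19561339 -0.31624716]
```

```bash
python3 -m jog '[[[0,-0.15,-0.3,0],[0,0,0,0],[0,0,0,0],[0,0,0,0],[0,0,0,0],[0,0,0,0],[0,0,0,0]]]' 0 40; python3 -m jog '[[[0,0,-1,0],[0,0,-2,0],[0,0,-2.5,0],[0,0,-2.5,0],[0,0,-1,0],[0,0,0,0]]]' ; python3 - <<'E'
from h import *
s=r.sense();print(s["finger_gap"],s["ee_pos"],s["force"])
t=imaging.grab_frame("top");q=imaging.grab_frame("side")
a=cv2.resize(t[185:305,170:290],None,fx=3.3,fy=3.3);b=cv2.resize(q[200:320,270:390],None,fx=3.3,fy=3.3)
cv2.imwrite("pics/lift.png",np.hstack([a,b]))
E
```

```text
clock: 5.8
ee_pos: [0.5352, 0.2743, 0.0137]
eef_rot: [-0.002, 0.702, 0.712, 0.008]
force: [-0.5, -0.9, -0.7]
finger_gap: 0.0393
clock: 6.4
ee_pos: [0.5344, 0.2728, 0.1091]
eef_rot: [-0.002, 0.702, 0.712, 0.008]
force: [-0.3, 0.5, -0.8]
finger_gap: 0.0394
0.03938670675198981 [0.53443646 0.27284432 0.10908956] [-0.31659199  0.4525449  -0.76542001]
```

View pics/lift.png

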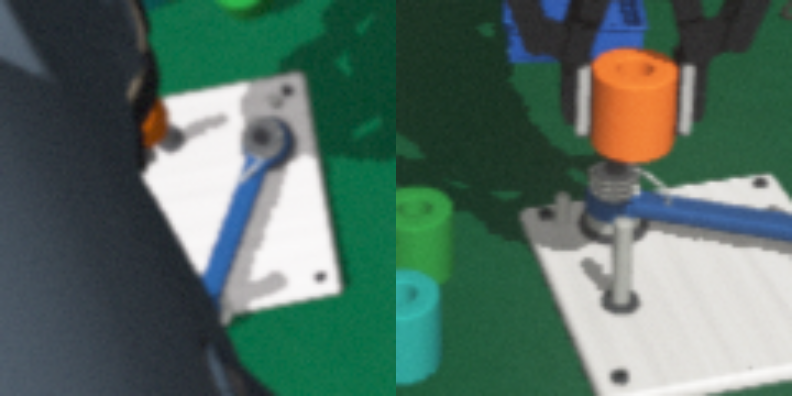

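The collar is held clear of the bare post: side crop collar (632,105), post (622,260).

```bash
python3 -m jog '[[[-2,0,0,0],[-4,0,0,0],[-4,0,0,0],[-4,0,0,0],[-4,0,0,0],[-4,0,0,0],[-4,0,0,0],[-4,0,0,0],[-2,0,0,0],[0,0,0,0]]]'; python3 -m jog '[[[0,0,0,-0.147],[0,0,0,-0.147],[0,0,0,-0.147],[0,0,0,-0.147],[0,0,0,-0.147],[0,0,0,-0.147],[0,0,0,-0.147],[0,0,0,-0.147],[0,0,0,-0.147],[0,0,0,-0.147]]]'; python3 - <<'E'
from h import *
s=r.sense();M=rot(s["eef_rot"]); print(s["finger_gap"],M[:,1],100*M.T@(np.array([.5425,-.06,.05])-s["ee_pos"]))
t=imaging.grab_frame("top");b=blob(t,(100,120,40),(125,255,255),(330,180,430,270));print(cv2.boundingRect(b))
E
```

```text
clock: 7.5
ee_pos: [0.5309, -0.0591, 0.0891]
eef_rot: [-0.008, 0.701, 0.713, -0.0]
force: [-0.9, 0.3, -0.8]
finger_gap: 0.0394
clock: 8.5
ee_pos: [0.5242, -0.0518, 0.0778]
eef_rot: [-0.015, 0.027, 1.0, 0.007]
force: [-0.3, 0.4, -0.1]
finger_gap: 0.0394
0.03941493300195293 [0.05391576 0.99845874 0.01316206] [-1.95772447 -0.76003375  2.71629218]
(343, 204, 41, 45)
```

```bash
python3 -m jog '[[[-2,-0.8,0,-0.05],[0,0,1.2,0],[0,0,1.2,0],[0,0,1,0],[0,0,0,0]]]'; python3 - <<'E'
from h import *
s=r.sense();M=rot(s["eef_rot"]); print(M[:,1],M[:,2],100*M.T@(np.array([.5425,-.06,.006])-s["ee_pos"]))
E
```

```text
clock: 9.05
ee_pos: [0.5399, -0.057, 0.0373]
eef_rot: [-0.018, 0.0, 1.0, 0.008]
force: [-0.3, 0.7, -0.0]
finger_gap: 0.0397
[6.01345453e-04 9.99872693e-01 1.59447801e-02] [-0.03566958  0.01595608 -0.99923625] [-0.37238651 -0.35277161  3.11584151]
```

```bash
python3 -m jog '[[[-0.3,-0.3,1,0],[0,0,0.8,0],[0,0,0.5,0],[0,0,0.2,0],[0,0,0,0]]]'; python3 - <<'E'
from h import *
t=imaging.grab_frame("top");q=imaging.grab_frame("side")
a=cv2.resize(t[170:290,320:440],None,fx=3.3,fy=3.3);b=cv2.resize(q[140:260,265:385],None,fx=3.3,fy=3.3)
cv2.imwrite("pics/tray.png",np.hstack([a,b])); s=r.sense(); print(s["ee_pos"],s["force"])
E
```

```text
clock: 9.55
ee_pos: [0.5415, -0.0595, 0.0099]
eef_rot: [-0.018, 0.001, 1.0, 0.008]
force: [0.3, 0.4, -0.7]
finger_gap: 0.0397
[ 0.54169987 -0.05954836  0.0102792 ] [0.13621215 0.67971701 0.29987417]
```

View pics/tray.png

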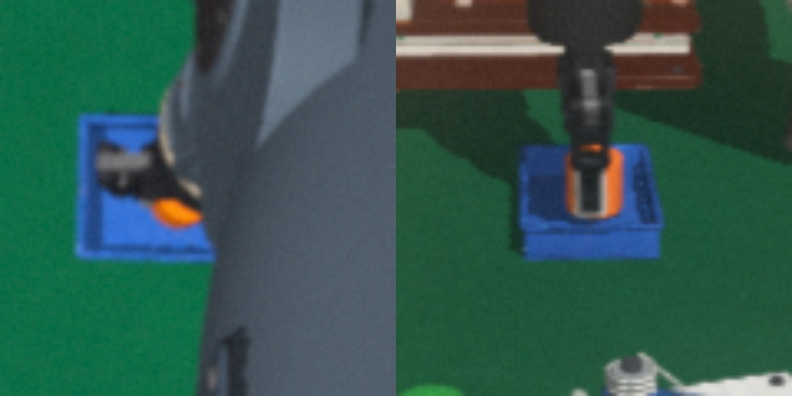

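The collar is in the tray at side crop (597,185), just above the floor with no contact force. I'll lower it the last few mm until it touches.

```bash
python3 -m jog '[[[0,0,0.2,0],[0,0,0.2,0],[0,0,0.1,0]]]'; python3 -m jog '[[[0,0,0.15,0],[0,0,0.1,0]]]'
```

```text
clock: 9.95
ee_pos: [0.5422, -0.0595, 0.0058]
eef_rot: [-0.017, 0.001, 1.0, 0.008]
force: [-0.5, 0.0, 1.0]
finger_gap: 0.0392
clock: 10.15
ee_pos: [0.5422, -0.0595, 0.0055]
eef_rot: [-0.017, 0.001, 1.0, 0.008]
force: [-9.3, 1.8, 22.7]
finger_gap: 0.0397
```

```bash
python3 -m jog '[[[0,0,0,0],[0,0,0,0],[0,0,0,0],[0,0,0,0]]]' 0.7; python3 -m jog '[[[0,0,-1,0],[0,0,-2,0],[0,0,-4,0],[0,0,-4,0],[0,0,-1,0],[0,0,0,0]]]'; python3 - <<'E'
from h import *
s=r.sense(); print(s["ee_pos"],s["force"],s["finger_gap"])
q=imaging.grab_frame("side");b=cv2.resize(q[140:340,265:465],None,fx=2.5,fy=2.5)
cv2.imwrite("pics/rel.png",b)
E
```

```text
clock: 10.55
ee_pos: [0.5426, -0.0595, 0.006]
eef_rot: [-0.016, 0.001, 1.0, 0.008]
force: [-0.5, 0.3, -0.3]
finger_gap: 0.0599
clock: 11.15
ee_pos: [0.5456, -0.0614, 0.1322]
eef_rot: [-0.017, 0.001, 1.0, 0.008]
force: [0.1, 0.3, -1.0]
finger_gap: 0.0598
[ 0.54561335 -0.06136376  0.13224574] [ 0.14271176  0.25104125 -0.98912135] 0.059773720479599335
```

View pics/rel.png

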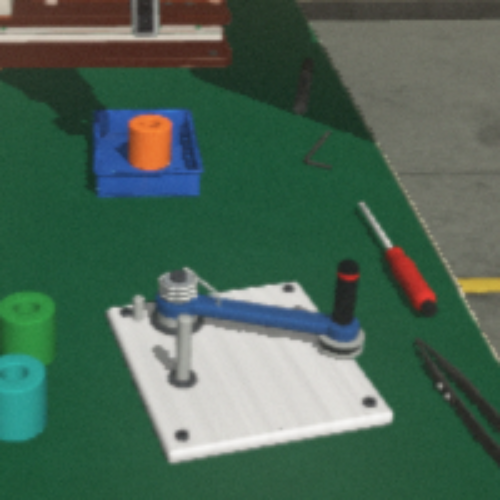

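The collar stands upright in the tray, at side crop (150,142). The bare post is at (183,350) and the pin at (346,290). Next I'll go to the pin.

```bash
python3 -m jog '[[[1.6,4.3,0,0],[1.6,4.3,0,0],[1.6,4.3,0,0],[1.6,4.3,0,0],[1.6,4.3,0,0],[1.6,4.3,0,0],[1,2,0,0.14],[0,0,0,0.14],[0,0,0,0.07],[0,0,0,0]]]' 0.7; python3 - <<'E'
from h import *
s=r.sense();M=rot(s["eef_rot"]); print(M[:,1],100*M.T@(np.array([.425,.2465,.12])-s["ee_pos"]))
E
```

```text
clock: 12.2
ee_pos: [0.429, 0.2252, 0.1265]
eef_rot: [-0.026, 0.182, 0.983, 0.0]
force: [0.5, -0.2, -0.1]
finger_gap: 0.0598
[ 0.35775142  0.93377827 -0.00848879] [1.09802604 1.85546943 0.69035609]
```

```bash
python3 -m jog '[[[1.1,1.9,0,0],[0,0,0,0]]]'; python3 - <<'E'
from h import *
s=r.sense();M=rot(s["eef_rot"]); print(M[:,1],100*M.T@(np.array([.425,.2465,.044])-s["ee_pos"]))
q=imaging.grab_frame("side");t=imaging.grab_frame("top");a=cv2.resize(t[220:320,180:280],None,fx=4,fy=4);b=cv2.resize(q[190:290,350:450],None,fx=4,fy=4)
cv2.imwrite("pics/pin.png",np.hstack([a,b]))
E
```

```text
clock: 12.4
ee_pos: [0.4246, 0.2464, 0.125]
eef_rot: [-0.027, 0.18, 0.983, -0.0]
force: [-0.6, 0.1, -0.3]
finger_gap: 0.0597
[ 0.35440936  0.93503073 -0.01056154] [-0.46553555  0.10669066  8.08138759]
```

View pics/pin.png

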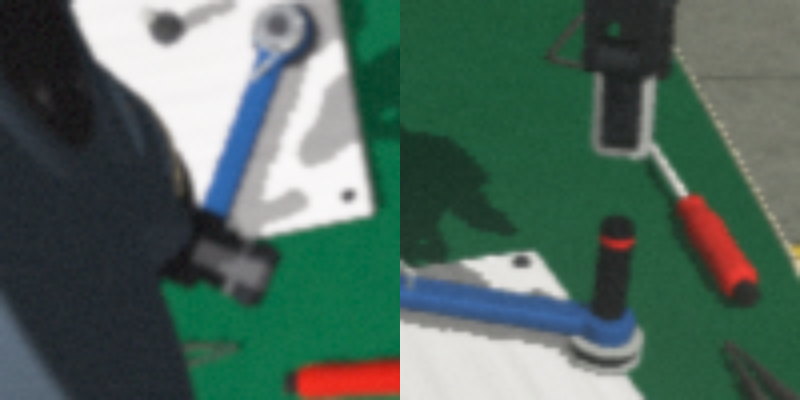

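The finger pads, at side crop (623,115), line up over the pin at (617,230). I'll descend and close.

```bash
python3 -m jog '[[[-0.1,0,2.5,0],[-0.1,0,2.3,0],[-0.1,0,1.6,0],[-0.1,0,0.5,0],[0,0,0,0]]]'; python3 - <<'E'
from h import *
s=r.sense();M=rot(s["eef_rot"]); print(s["force"],100*M.T@(np.array([.425,.2465,.044])-s["ee_pos"]))
E
```

```text
clock: 13.0
ee_pos: [0.4252, 0.2409, 0.053]
eef_rot: [-0.027, 0.179, 0.983, -0.001]
force: [0.5, 0.8, 0.1]
finger_gap: 0.06
[0.51085216 0.78348957 0.14973076] [0.17179535 0.5296435  0.90450162]
```

```bash
python3 -m jog '[[[0.15,0.5,0.6,0],[0,0,0.2,0],[0,0,0,0]]]';python3 -m jog '[[[0,0,0,0],[0,0,0,0],[0,0,0,0],[0,0,0,0],[0,0,0,0],[0,0,0,0]]]' 0 50; python3 - <<'E'
from h import *
s=r.sense();M=rot(s["eef_rot"]); print(s["ee_pos"],s["force"],s["finger_gap"],M)
E
```

```text
clock: 13.3
ee_pos: [0.4262, 0.2466, 0.046]
eef_rot: [-0.026, 0.179, 0.983, -0.001]
force: [-0.2, -0.9, 0.6]
finger_gap: 0.0595
clock: 13.9
ee_pos: [0.4263, 0.2463, 0.047]
eef_rot: [-0.026, 0.179, 0.983, -0.001]
force: [-1.0, -3.3, 1.5]
finger_gap: 0.0125
[0.42633492 0.24628631 0.04696678] [-0.99790317 -3.27169466  1.51554499] 0.01254644979049454 [[-0.93446913  0.35237288 -0.05099807]
 [ 0.35245435  0.93579745  0.00768529]
 [ 0.05043195 -0.01079282 -0.99866918]]
```

Pin gripped (gap 12.5 mm), with tool y tangential and tool x radially outward. Each 0.1 rad of arc is +1.15 cm y, −0.06 cm x and +0.1 yaw.

```bash
cat > a.py <<'E'
from h import *
s=r.sense();M=rot(s["eef_rot"]);d=s["ee_pos"]-M[:,2]*.019-np.array([.5346,.2067,0]);a=np.arctan2(d[1],d[0])
print("r",np.hypot(*d[:2]),"swing",2.791-a,"yaw err",np.arctan2(M[1,1],M[0,1])-(a-np.pi/2),"F tool",M.T@s["force"],s["force"],"z",s["ee_pos"][2],"gap",s["finger_gap"])
E
python3 -m jog '[[[-0.06,1.15,0,0.1],[-0.06,1.15,0,0.1],[-0.06,1.15,0,0.1],[-0.06,1.15,0,0.1]]]' 0 60; python3 a.py
```

```text
clock: 14.3
ee_pos: [0.449, 0.286, 0.047]
eef_rot: [-0.027, 0.377, 0.926, -0.006]
force: [-3.4, -4.7, 8.5]
finger_gap: 0.0125
r 0.11582246516663833 swing 0.40171573586598663 yaw err -0.019960283339102713 F tool [-0.40855482 -6.01613184 -8.30388061] [-3.44908757 -4.67653962  8.45866211] z 0.04695471387731772 gap 0.012492096335622059
```

```bash
python3 -m jog '[[[-0.06,1.15,0,0.1],[-0.06,1.15,0,0.1],[-0.06,1.15,0,0.1],[-0.06,1.15,0,0.1]]]'; python3 a.py
```

```text
clock: 14.7
ee_pos: [0.4873, 0.3145, 0.047]
eef_rot: [-0.027, 0.56, 0.828, -0.01]
force: [-6.3, -5.3, 9.7]
finger_gap: 0.0119
r 0.11703020040974417 swing 0.8143270261707598 yaw err -0.02243285334701428 F tool [-2.29443859 -8.26457665 -9.37450032] [-6.28342223 -5.34403295  9.66482534] z 0.046952550459808874 gap 0.011917662378158807
```

```bash
python3 -m jog '[[[-0.1,1.1,0,0.1],[-0.1,0.9,0,0.08],[-0.05,0.6,0,0.05]]]'; python3 a.py; python3 -m jog '[[[-0.03,0.4,0,0.02],[0,0.3,0,0]]]'; python3 a.py
```

```text
clock: 15.0
ee_pos: [0.5135, 0.3227, 0.047]
eef_rot: [-0.027, 0.655, 0.755, -0.011]
force: [-7.6, -2.0, 6.0]
finger_gap: 0.0123
r 0.11737883089637526 swing 1.048804173628856 yaw err -0.02774686783503519 F tool [-0.74790336 -8.13329937 -5.61563807] [-7.62060274 -2.0033599   6.01317487] z 0.047018155546341714 gap 0.012282914913164142
clock: 15.2
ee_pos: [0.5165, 0.3233, 0.0467]
eef_rot: [-0.03, 0.663, 0.748, -0.014]
force: [-34.2, -8.8, 26.4]
finger_gap: 0.0127
r 0.11752897279942248 swing 1.0757683637992337 yaw err -0.022309941160486596 F tool [ -3.98329829 -36.60915635 -24.34938465] [-34.23563242  -8.83848473  26.43467775] z 0.04666651749066941 gap 0.012653203959883152
```

The force jumped at the stop, from 8 N to 37 N. I'll ease to a moderate hold and check by eye.

```bash
python3 -m jog '[[[0,0.1,0,0],[0,0.1,0,0],[0,0.1,0,0]]]' 0 80; python3 a.py;python3 - <<'E'
from h import *
q=imaging.grab_frame("side");t=imaging.grab_frame("top");a=cv2.resize(t[190:300,180:290],None,fx=3.5,fy=3.5);b=cv2.resize(q[180:290,270:390],None,fx=3.5,fy=3.5)
cv2.imwrite("pics/end.png",np.hstack([a,b]))
E
python3 a.py
```

```text
clock: 15.5
ee_pos: [0.5154, 0.3231, 0.0471]
eef_rot: [-0.032, 0.662, 0.749, -0.017]
force: [-12.0, -3.7, 6.3]
finger_gap: 0.0122
r 0.11743103127111373 swing 1.0676055755853882 yaw err -0.02873249046450145 F tool [ -2.07512092 -12.74426563  -5.49207636] [-11.97646582  -3.72000913   6.29373772] z 0.047079393216600623 gap 0.012197911131195012
r 0.11744252810229482 swing 1.067709045262124 yaw err -0.028647104553111938 F tool [ -2.88418143 -12.20998445  -6.32875312] [-11.28972358  -4.47066819   7.07181775] z 0.04705708030020363 gap 0.011885443886018242
```

View pics/end.png

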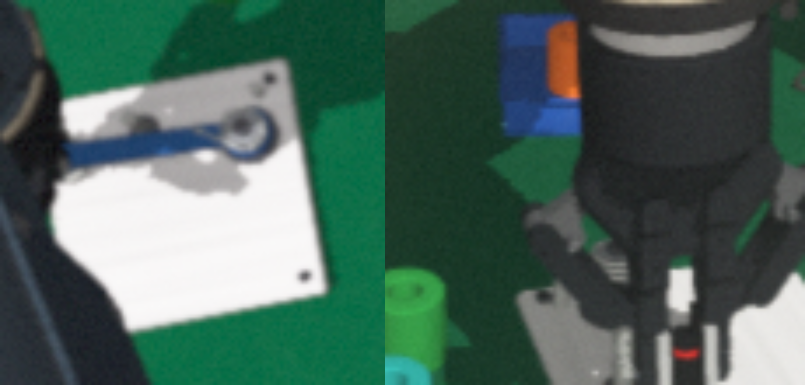

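Top crop: the arm bar (150,147) lies against the bare post (145,125). Side crop: the fingers hold the pin, red band at (686,352). I'll push slightly more so it seats firmly.

```bash
python3 -m jog '[[[-0.03,0.3,0,0],[-0.03,0.2,0,0]]]' 0 80; python3 a.py; python3 -m jog '[[[0,0.2,0,0]]]'; python3 a.py
```

```text
clock: 15.8
ee_pos: [0.5158, 0.3232, 0.0469]
eef_rot: [-0.035, 0.661, 0.749, -0.02]
force: [-22.3, -3.6, 16.9]
finger_gap: 0.012
r 0.11743269272604447 swing 1.0719255966481138 yaw err -0.022375145255438322 F tool [ -0.40562272 -23.8008241  -15.11122132] [-22.30239927  -3.6317735   16.86434034] z 0.046936400824931446 gap 0.012047370216975838
clock: 15.9
ee_pos: [0.5156, 0.3232, 0.047]
eef_rot: [-0.036, 0.661, 0.749, -0.021]
force: [-20.3, -7.3, 13.0]
finger_gap: 0.012
r 0.11747482038171178 swing 1.0711751533665828 yaw err -0.022193141982781994 F tool [ -4.42796091 -22.00969111 -11.42912958] [-20.27037004  -7.34904236  13.02927544] z 0.046952204420634136 gap 0.012007744708193045
```

```bash
python3 - <<'E'
from h import *
t0=cv2.imread("pics/top0.png");t=imaging.grab_frame("top")
print("bystander diff",cv2.absdiff(t0,t)[132:168,275:372].mean())
c=blob(t,(5,150,120),(20,255,255),(335,195,415,260));u=cv2.minEnclosingCircle(c);b=blob(t,(100,120,40),(125,255,255),(330,190,420,265));print("collar",u,onz("top",[u[0]],.042),"tray",cv2.boundingRect(b))
r.finish_job(); print(r.sense()["clock"])
E
python3 a.py
```

```text
bystander diff 16.121324933180603
collar ((375.0, 228.5), 9.708344459533691) [[ 0.53656341 -0.05790091  0.042     ]] tray (343, 205, 63, 45)
the job is handed in; nothing more can be done
the job is handed in; nothing more can be done
the job is handed in; nothing more can be done
```

I lifted the orange collar off the post and set it down upright near the middle of the blue tray. It was touching the floor before I released it. I then gripped the black pin, swung the arm round to the bare post, and handed the job in at about 16 s while still holding it there.

**Arm at the stop:** the push resistance jumped from 8 N to 37 N when the arm met the post. I eased off and held about 22 N, well above the roughly 9 N spring, with the gripper set to 80 N. In the top view the bar lies against the bare post. My own angle estimate was 1.07 rad rather than 1.10. I put the gap down to error in where I placed the pivot, which I did not confirm.

**Collar:** the last picture showed it at about (0.537, −0.058) m, inside the tray. The tray's outline was within about a pixel of where it started.

**Stopwatch, tin and white pin:** I did not fully confirm these stayed put. The before-and-after comparison of that patch differed by 16 grey levels on average. That may be the arm or its shadow over the patch, but I handed in without looking into it. No move went near them.

**Other things that went wrong:**
- My first grasp of the collar drifted high and to one side, so I reopened and regripped lower before lifting.
- Setting the collar down peaked at about 25 N of wrist force.

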